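# Set out the candle holders by height

## Task

Stand the four candle holders on the row of cork coasters, one on each with its foot wholly on the cork, so that they step down in height from the tallest beside the copper plant pot to the shortest beside the white vase. Leave the pot and the vase where they are, and do not knock anything over.

Things in the scene. Friction and masses are not known exactly. Their poses are not given: they have to be found in the camera images.
- holder_145: Loose candle holder, dark walnut brown, 145 mm tall, about 0.18 kg, upright on the desk at the start. Round foot 50 mm across and 10 mm thick, stem 18 mm thick, and at the top a plain cylindrical cup 34 mm across and 30 mm high (grip it here, from any side) with a black candle hole drawn on top. Origin: centre of the underside of the foot; z up along the stem.
- holder_120: Loose candle holder, shiny brass yellow, 120 mm tall, about 0.18 kg, upright on the desk at the start. Round foot 50 mm across and 10 mm thick, stem 18 mm thick, and at the top a plain cylindrical cup 34 mm across and 30 mm high (grip it here, from any side) with a black candle hole drawn on top. Origin: centre of the underside of the foot; z up along the stem.
- holder_95: Loose candle holder, terracotta orange-red, 95 mm tall, about 0.18 kg, upright on the desk at the start. Round foot 50 mm across and 10 mm thick, stem 18 mm thick, and at the top a plain cylindrical cup 34 mm across and 30 mm high (grip it here, from any side) with a black candle hole drawn on top. Origin: centre of the underside of the foot; z up along the stem.
- holder_70: Loose candle holder, blue painted, 70 mm tall, about 0.18 kg, upright on the desk at the start. Round foot 50 mm across and 10 mm thick, stem 18 mm thick, and at the top a plain cylindrical cup 34 mm across and 30 mm high (grip it here, from any side) with a black candle hole drawn on top. Origin: centre of the underside of the foot; z up along the stem.
- coaster_1: Fixed cork coaster, 74 mm across, 5 mm thick, first coaster at the row's left end seen from the robot (+y end). Four alike, 88 mm apart in a straight row on a fixed dark walnut board (110 x 600 x 12 mm), shifted and turned a little each time. Origin: centre of its underside; its top is 5 mm higher, 17 mm above the desk. y runs along the row to the left end, z up.
- coaster_2: Fixed cork coaster, 74 mm across, 5 mm thick, second coaster from the left (+y) end. Four alike, 88 mm apart in a straight row on a fixed dark walnut board (110 x 600 x 12 mm), shifted and turned a little each time. Origin: centre of its underside; its top is 5 mm higher, 17 mm above the desk. y runs along the row to the left end, z up.
- coaster_3: Fixed cork coaster, 74 mm across, 5 mm thick, third coaster from the left (+y) end. Four alike, 88 mm apart in a straight row on a fixed dark walnut board (110 x 600 x 12 mm), shifted and turned a little each time. Origin: centre of its underside; its top is 5 mm higher, 17 mm above the desk. y runs along the row to the left end, z up.
- coaster_4: Fixed cork coaster, 74 mm across, 5 mm thick, last coaster, at the row's right end (-y end). Four alike, 88 mm apart in a straight row on a fixed dark walnut board (110 x 600 x 12 mm), shifted and turned a little each time. Origin: centre of its underside; its top is 5 mm higher, 17 mm above the desk. y runs along the row to the left end, z up.
- plant_pot: Loose round copper pot with short green sprigs, 76 mm across, 62 mm tall (105 mm or so with the green), standing on one end of the board, 108 mm beyond the end coaster; either end, it varies. Origin: centre of its underside.
- vase: Loose round white vase with green sprigs, 68 mm across, 100 mm tall (about 180 mm with the green), standing on the other end of the board from the pot, 108 mm beyond the end coaster. Origin: centre of its underside.
Things that resemble listed ones, but are neither listed nor needed, are in the scene too. Leave any green or purple look-alike of the holder_70 alone. What is shaped like the holder_145 but blue is not meant.

How it is judged:
At the end, for the whole second after the job is handed in: Counting from the plant pot's end, the 145, 120, 95 and 70 mm holders stand on the four coasters in that order, each centred within 12 mm, foot resting on the cork, upright within 0.1 rad, released and still; pot and vase upright and within 20 mm of where they began (((horizontal distance between plant_pot and coaster_1 below 0.2 m and horizontal distance between holder_145 and coaster_1 below 0.012 m and horizontal distance between holder_120 and coaster_2 below 0.012 m and horizontal distance between holder_95 and coaster_3 below 0.012 m and horizontal distance between holder_70 and coaster_4 below 0.012 m and z of holder_145 in the frame of coaster_1 between 0.002 and 0.008 m and z of holder_120 in the frame of coaster_2 between 0.002 and 0.008 m and z of holder_95 in the frame of coaster_3 between 0.002 and 0.008 m and z of holder_70 in the frame of coaster_4 between 0.002 and 0.008 m) or (horizontal distance between plant_pot and coaster_4 below 0.2 m and horizontal distance between holder_145 and coaster_4 below 0.012 m and horizontal distance between holder_120 and coaster_3 below 0.012 m and horizontal distance between holder_95 and coaster_2 below 0.012 m and horizontal distance between holder_70 and coaster_1 below 0.012 m and z of holder_145 in the frame of coaster_4 between 0.002 and 0.008 m and z of holder_120 in the frame of coaster_3 between 0.002 and 0.008 m and z of holder_95 in the frame of coaster_2 between 0.002 and 0.008 m and z of holder_70 in the frame of coaster_1 between 0.002 and 0.008 m)) and angle between each of holder_145, holder_120, holder_95, holder_70, plant_pot, vase's own z axis and vertical below 0.1 rad and linear speed of each of holder_145, holder_120, holder_95, holder_70 below 0.02 m/s and angular speed of each of holder_145, holder_120, holder_95, holder_70 below 0.2 rad/s and contact force between each of holder_145, holder_120, holder_95, holder_70 and the fingers below 0.1 N and distance of each of plant_pot, vase from where it was at the start of the episode below 0.02 m); the robot touches nothing.
It fails at once if a candle holder is knocked over (tilted beyond 1 rad) (angle between any of holder_145, holder_120, holder_95, holder_70's own z axis and vertical above 1 rad).
It fails at once if the plant pot or the vase is pushed more than 20 mm or tipped beyond 0.5 rad (distance of any of plant_pot, vase from where it was at the start of the episode above 0.02 m or angle between any of plant_pot, vase's own z axis and vertical above 0.5 rad).
It also fails if it takes over 104 s, if anything falls off the work surface, if the arm or the gripper's body presses on something with over 40 N, if the wrist force passes 120 N, or if a joint passes its speed limit or range.

## Robot

A 7-joint arm with a two-finger parallel gripper is mounted at the origin on the work surface. World frame = base frame: x ahead of the robot, y to its left, z up, the work surface at z = 0. Lengths are in m, angles in rad, forces in N, time in s.
With the tool pointing down it reaches from about 0.425 to 0.875 m from the base axis. Payload 4.7 kg.
Tool frame: the origin (TCP) lies at the very end of the fingers, on their centre line; the grasp point (between the pads) lies 19 mm behind it; z points along the fingers, y is the direction in which the jaws open and shut (so a half turn about z gives the same grasp; the last joint's range is limited). The gripper opens to 87 mm and grips with 3 to 60 N. Pads are 19 mm wide; open, the fingers measure 117 mm over their backs; the gripper's body (75 mm by 190 mm) begins 51 mm behind the grasp point.
Start: joints at [1.176, 0.321, -0.07, 1.45, 0.023, 1.371, -0.057], TCP at [0.258, -0.596, 0.223] pointing down, gripper open.
Joint ranges: [-2.86, 2.86], [-0.3, 2.09], [-1.38, 1.24], [0.06, 2.45], [-1.56, 4.7], [0.09, 2.05], [-2.69, 2.69]. Speed limits (rad/s): [2.57, 2.57, 3.14, 3.14, 3.14, 3.14, 3.14].

## Interface

Orientations are given as [roll, pitch, yaw] about the fixed x, y, z axes, in that order (R = Rz(yaw) Ry(pitch) Rx(roll)).
In Python, from cell import bot gives the robot as it stands.
- The arm moves only by the shell command python3 -m pendant 'ROWS' [FORCE]. ROWS is JSON, a list of rows, each a list of 3 entries, a list of its own where there are three numbers: the closure, from -1 (fully open) to 1 (shut), then the shift along the tool's x, y, z as a fraction of full scale, then the turn about the tool's z as a fraction of full scale. In form: [[claw, [tx, ty, tz], yaw], ...]. A call has exactly 8 rows; each row is the pose to reach, as a shift and turn from the pose measured when the call began, along the tool's axes at that moment; what a row does not reach only later rows make up. Full scale, the value 1, is 15 cm for a shift and pi/2 rad for a turn. A row lasts 1/8 s, in which the tool goes at most 62.5 mm and 10.7 degrees, less where a joint would pass 70% of its speed; a pose out of reach is approached as far as the arm can. A call with a number of a shift or a turn outside -1 to 1 is refused whole. A call with a gripper value outside its range is refused whole. The fingers move at their own pace and stop on an object; FORCE is the grip in N (left out, the last holds). Time passes only in rows, so rows that repeat a pose let the fingers close, or fill a call up. It gives the time, the measured TCP pose, the force and the opening at its end, in the units of the state.
- bot.get_state(): the state, without advancing time (a new reading comes with each control period).
- bot.read_camera(name): name is "scene" or "top" or "wrist"; returns a dict with "pixels" (384x512x3 uint8, red, green, blue), "range_z" (384x512 float32, m along the optical axis (not along the pixel's ray), 0 where there is no reading), "fovy" (degrees; the focal length in pixels is half the picture's height over the tangent of half this angle, whatever the lens; pixels are square), "cx", "cy" (the principal point, pixels), "rvec" (rotation vector, rad) and "tvec" (3), from world to camera coordinates, as OpenCV has them; the wrist camera has in their place "hand_eye" (4x4, takes a point from camera to tool coordinates, whose origin is the TCP and whose axes are the flange's). Camera axes: x right, y down, z forward; pixel columns grow to the right and rows downward; lengths in m; the calibration is good to about 2 mm. A picture is of the moment at which its call begins: read the wrist's pose just before it.
- bot.finish_job(): hands the job in, once; it reports no verdict.
The state is a dict: "clock": time; "joints": joint angles; "qvel": joint speeds; "tau": joint torques, N m; "tcp_pos": TCP position; "eef_rot": TCP orientation; "contact_force": force on the tool from outside, world axes, zero at the start; "ft_torque": the same for the moment, N m; "gripper_width": opening from 0.0 (shut) to 1.0 (fully open).
Only numpy, scipy, OpenCV 4.12 (cv2) and the standard library are available. Lean on these libraries where they do the work, as an engineer would, in place of code of your own. Each camera call takes 0.05 s, during which the arm holds its last target.

## Working session

There is one attempt and no reset: what is moved stays moved. The work goes in short steps, Python scripts to look and compute and a shell command to move; the robot and the scene stay as the last step left them, time stands still between calls to the robot, and variables do not carry over. Pictures are saved under pics/ and viewed, and the job is handed in when it is done.

```bash
ls; mkdir -p pics; cat > h.py <<'E'
import numpy as np, cv2
from cell import bot
def cam(n):
    s=bot.get_state(); c=bot.read_camera(n); c['state']=s; return c
def save(c,f): cv2.imwrite('pics/'+f,c['pixels'][:,:,::-1])
def world(c):
    d=c['range_z']; H,W=d.shape; f=H/2/np.tan(np.radians(c['fovy'])/2)
    u,v=np.meshgrid(np.arange(W),np.arange(H))
    P=np.stack([(u-c['cx'])/f*d,(v-c['cy'])/f*d,d],-1)
    if 'rvec' in c:
        R=cv2.Rodrigues(np.array(c['rvec'],float))[0]; t=np.array(c['tvec']).ravel()
        return (P-t)@R
    h=np.array(c['hand_eye']); P=P@h[:3,:3].T+h[:3,3]
    from scipy.spatial.transform import Rotation as Ro
    s=c['state']; return P@Ro.from_euler('xyz',s['eef_rot']).as_matrix().T+np.array(s['tcp_pos'])
E
python3 - <<'E'
from h import *
for n in ['scene','top']:
    c=cam(n); save(c,n+'0.png'); W=world(c); np.savez('/tmp/'+n,W=W,p=c['pixels'],d=c['range_z'])
print(bot.get_state())
E
```

```text
pics
{'clock': 0.1, 'joints': array([ 1.17610178,  0.3217172 , -0.07006489,  1.4515646 ,  0.02262238,
        1.37080496, -0.05690822]), 'qvel': array([-0.00105192, -0.00186954, -0.0022069 , -0.00139893, -0.00036954,
        0.00059513,  0.00014639]), 'tau': array([-1.71807174e-04, -4.92571557e+01, -4.05735550e-01, -3.13396668e+01,
       -6.41230540e-02,  3.95461684e-02,  6.22866060e-05]), 'tcp_pos': array([ 0.25811408, -0.59600732,  0.22158549]), 'eef_rot': array([-3.13988907e+00,  1.22860121e-04,  4.08800184e-01]), 'contact_force': array([-0.71430767, -0.10503214, -0.60708638]), 'ft_torque': array([0.04713725, 0.00153023, 0.0440049 ]), 'gripper_width': 0.999064025460708}
```

View pics/scene0.png

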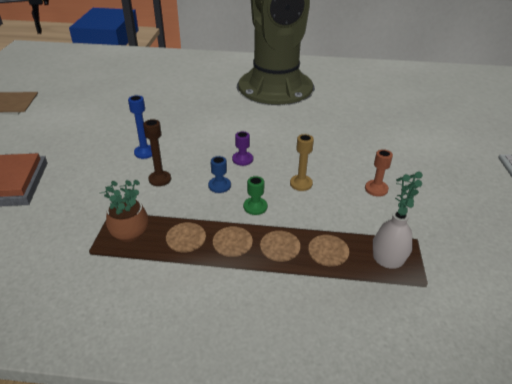

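View pics/top0.png

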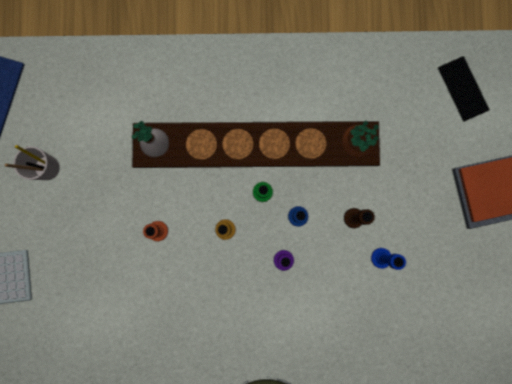

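The scene view shows dark 145 at (155,150), brass at (303,160), terracotta at (380,172), and blue 70 at (219,175), with a tall blue decoy at (140,125) and green and purple look-alikes. In the top view the pot is at (362,138) and the vase at (154,142), with coasters at (201,144), (238,144), (274,143) and (311,143).

```bash
python3 - <<'E'
from h import *
D=np.load('/tmp/top.npz'); W=D['W'];p=D['p']
print([W[v,u].round(3) for u,v in [(250,90),(201,144),(311,143),(362,138)]])
z=W[...,2]
# above-desk components in holder zone
m=((z>0.03)&(z<0.2)).astype(np.uint8)
n,l,st,ce=cv2.connectedComponentsWithStats(m)
for i in range(1,n):
    if st[i,4]<30: continue
    P=W[l==i]; C=p[l==i]
    zt=np.percentile(P[:,2],90); T=P[P[:,2]>zt-0.006]
    c,r=cv2.minEnclosingCircle(T[:,:2].astype(np.float32))
    print(ce[i].round(),st[i,4],'ztop',zt.round(3),'circ',np.round(c,4),round(r,4),'mean',T.mean(0).round(4),'col',np.median(C,0))
hsv=cv2.cvtColor(p,cv2.COLOR_RGB2HSV)
for u,v in [(201,144),(238,144),(274,143),(311,143)]:
    q=hsv[v,u]; sub=np.zeros(z.shape,bool); sub[v-22:v+23,u-22:u+23]=1
    m=sub&(hsv[...,2]>95)&(hsv[...,1]>70)&(z>0.005)&(z<0.03)
    P=W[m]; c,r=cv2.minEnclosingCircle(P[:,:2].astype(np.float32)); print('coaster',m.sum(),P.mean(0).round(4),np.round(c,4),round(r,4))
E
```

```text
[array([0.807, 0.023, 0.001]), array([0.672, 0.143, 0.016]), array([ 0.669, -0.121,  0.023]), array([ 0.669, -0.232,  0.078])]
[151. 139.] 796 ztop 0.19 circ [0.6698 0.2484] 0.0224 mean [0.6737 0.2491 0.1903] col [63. 61. 59.]
[360. 139.] 864 ztop 0.121 circ [ 0.6687 -0.2298] 0.0348 mean [ 0.6689 -0.2296  0.1214] col [29. 44. 30.]
[ 33. 163.] 1057 ztop 0.129 circ [0.6223 0.5161] 0.0282 mean [0.6233 0.5165 0.1486] col [59. 54. 51.]
[488. 189.] 2595 ztop 0.045 circ [ 0.5492 -0.5424] 0.0868 mean [ 0.5505 -0.5351  0.0422] col [113.  51.  28.]
[263. 190.] 178 ztop 0.075 circ [ 0.5548 -0.0035] 0.0167 mean [ 0.5548 -0.0039  0.0723] col [11. 65. 24.]
[300. 215.] 185 ztop 0.075 circ [ 0.495  -0.0876] 0.017 mean [ 0.4946 -0.0877  0.0721] col [13. 33. 68.]
[365. 217.] 262 ztop 0.149 circ [ 0.4883 -0.2216] 0.0167 mean [ 0.4881 -0.2213  0.1469] col [24.5 15.  11.5]
[223. 229.] 189 ztop 0.124 circ [0.4662 0.0874] 0.0166 mean [0.4662 0.0874 0.1221] col [81. 58. 19.]
[151. 231.] 206 ztop 0.099 circ [0.4649 0.2493] 0.017 mean [0.4654 0.249  0.0969] col [77. 35. 20.]
[395. 261.] 299 ztop 0.149 circ [ 0.3906 -0.2841] 0.0174 mean [ 0.3913 -0.2841  0.1466] col [10. 25. 73.]
[285. 261.] 183 ztop 0.074 circ [ 0.3908 -0.051 ] 0.017 mean [ 0.3907 -0.0507  0.0718] col [50. 19. 77.]
coaster 687 [0.6717 0.1429 0.0188] [0.6722 0.135 ] 0.0454
coaster 692 [0.6709 0.0544 0.0187] [0.6727 0.0454] 0.0462
coaster 692 [ 0.6703 -0.0326  0.0188] [ 0.6716 -0.033 ] 0.0536
coaster 681 [ 0.6693 -0.1205  0.0188] [ 0.6697 -0.1205] 0.0362
```

```bash
cat > d.py <<'E'
import sys
from h import *
from scipy.spatial.transform import Rotation as Ro
t=np.array(eval(sys.argv[1])); s=bot.get_state(); R=Ro.from_euler('xyz',s['eef_rot']).as_matrix()
d=R.T@(t-s['tcp_pos'])/.15
yaw=float(sys.argv[2]) if len(sys.argv)>2 else np.pi/2
dy=-((yaw-s['eef_rot'][2]+np.pi)%(2*np.pi)-np.pi)/(np.pi/2)
print('shift',d.round(3),'yaw',round(dy,3),'t',s['clock'],'F',s['contact_force'].round(1),'w',s['gripper_width'].round(3),'q',s['joints'].round(2),s['tcp_pos'].round(4))
E
python3 d.py [.488,-.2213,.22]
```

```text
Traceback (most recent call last):
  File "d.py", line 8, in <module>
    print('shift',d.round(3),'yaw',round(dy,3),'t',s['clock'],'F',s['contact_force'].round(1),'w',s['gripper_width'].round(3),'q',s['joints'].round(2),s['tcp_pos'].round(4))
                                                                                                  ^^^^^^^^^^^^^^^^^^^^^^^^
AttributeError: 'float' object has no attribute 'round'
```

```bash
sed -i "s/s\['gripper_width'\].round(3)/round(s['gripper_width'],3)/" d.py
python3 d.py [.488,-.2213,.22]
```

```text
shift [ 2.399 -1.683  0.013] yaw -0.74 t 0.1 F [-0.7 -0.1 -0.6] w 0.999 q [ 1.18  0.32 -0.07  1.45  0.02  1.37 -0.06] [ 0.2581 -0.596   0.2216]
```

```bash
python3 -m pendant '[[-1,[0.2,-0.14,0],-0.08],[-1,[0.4,-0.28,0],-0.16],[-1,[0.6,-0.42,0],-0.24],[-1,[0.8,-0.56,0],-0.3],[-1,[0.95,-0.67,0],-0.37],[-1,[0.95,-0.67,0],-0.37],[-1,[0.95,-0.67,0],-0.37],[-1,[0.95,-0.67,0],-0.37]]' 20; python3 d.py [.488,-.2213,.22]
```

```text
clock: 1.1
tcp_pos: [0.3479, -0.4483, 0.2215]
eef_rot: [-3.14, -0.0, 0.987]
contact_force: [-0.8, -0.1, 0.4]
gripper_width: 0.997
shift [ 1.777 -0.054  0.011] yaw -0.372 t 1.1 F [-0.8 -0.1  0.4] w 0.997 q [ 1.07  0.16 -0.23  1.65  0.04  1.33  0.25] [ 0.3479 -0.4483  0.2215]
```

```bash
python3 -m pendant '[[-1,[0.2,0,0],-0.08],[-1,[0.4,-0.01,0],-0.16],[-1,[0.6,-0.02,0],-0.24],[-1,[0.8,-0.02,0],-0.3],[-1,[0.95,-0.03,0],-0.37],[-1,[0.95,-0.03,0],-0.37],[-1,[0.95,-0.03,0],-0.37],[-1,[0.95,-0.03,0],-0.37]]' ; python3 d.py [.488,-.2213,.22]
```

```text
clock: 2.1
tcp_pos: [0.4217, -0.3284, 0.2215]
eef_rot: [-3.14, -0.001, 1.565]
contact_force: [0.2, -0.8, 0.2]
gripper_width: 1.001
shift [0.717 0.438 0.01 ] yaw -0.004 t 2.1 F [ 0.2 -0.8  0.2] w 1.001 q [ 0.96  0.1  -0.37  1.73  0.04  1.33  0.58] [ 0.4217 -0.3284  0.2215]
```

```bash
python3 -m pendant '[[-1,[0.24,0.15,0],0],[-1,[0.48,0.3,0],0],[-1,[0.717,0.438,0],0],[-1,[0.717,0.438,0],0],[-1,[0.717,0.438,0],0],[-1,[0.717,0.438,0],0],[-1,[0.717,0.438,0],0],[-1,[0.717,0.438,0],0]]' ; python3 d.py [.488,-.2213,.113]; python3 - <<'E'
from h import *
c=cam('wrist'); save(c,'w0.png'); W=world(c)
m=(W[...,2]>.135)&(W[...,2]<.16)&(np.hypot(W[...,0]-.488,W[...,1]+.221)<.03); P=W[m]
print(m.sum(),P.mean(0).round(4),cv2.minEnclosingCircle(P[:,:2].astype(np.float32)))
E
```

```text
clock: 3.1
tcp_pos: [0.4877, -0.2219, 0.2215]
eef_rot: [-3.14, -0.001, 1.563]
contact_force: [-0.3, 0.3, 0.5]
gripper_width: 1.002
shift [0.003 0.003 0.723] yaw -0.005 t 3.1 F [-0.3  0.3  0.5] w 1.002 q [ 0.82  0.11 -0.48  1.72  0.05  1.33  0.33] [ 0.4877 -0.2219  0.2215]
1242 [ 0.4869 -0.2192  0.1432] ((0.48683610558509827, -0.22037923336029053), 0.017042675986886024)
```

View pics/w0.png

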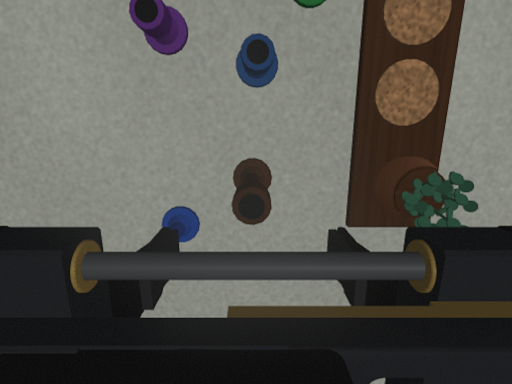

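The wrist view shows the walnut holder at about (252,190), centred between the open fingers, and it agrees with the top-camera fix to about 1 mm. The decoy is clear of the fingers, so I'll descend and grip.

```bash
python3 -m pendant '[[-1,[0.003,0,0.2],0],[-1,[0.003,0,0.4],0],[-1,[0.003,0,0.6],0],[-1,[0.003,0,0.72],0],[-1,[0.003,0,0.72],0],[-1,[0.003,0,0.72],0],[1,[0.003,0,0.72],0],[1,[0.003,0,0.72],0]]' ; python3 -m pendant '[[1,[0,0,0],0],[1,[0,0,0],0],[1,[0,0,0],0],[1,[0,0,0],0],[1,[0,0,-0.1],0],[1,[0,0,-0.2],0],[1,[0,0,-0.4],0],[1,[0,0,-0.4],0]]' ; python3 d.py [.6693,-.1205,.173]; python3 - <<'E'
from h import *
c=cam('scene'); save(c,'s1.png')
E
```

```text
clock: 4.15
tcp_pos: [0.4882, -0.2214, 0.1143]
eef_rot: [-3.141, -0.0, 1.564]
contact_force: [-0.5, -0.2, -0.2]
gripper_width: 0.854
clock: 5.15
tcp_pos: [0.4903, -0.2221, 0.1778]
eef_rot: [3.136, 0.003, 1.564]
contact_force: [0.3, 1.2, -2.1]
gripper_width: 0.389
shift [0.686 1.188 0.036] yaw -0.004 t 5.15 F [ 0.3  1.2 -2.1] w 0.389 q [ 0.82  0.14 -0.48  1.78  0.07  1.24  0.32] [ 0.4903 -0.2221  0.1778]
```

View pics/s1.png

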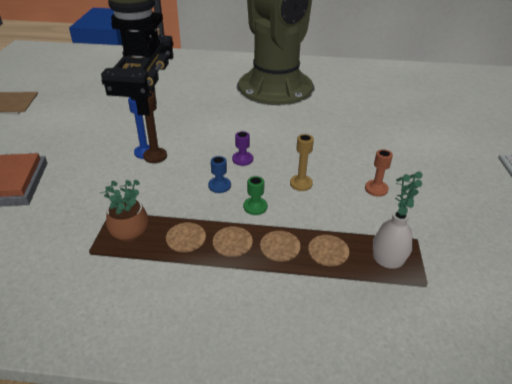

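The holder is gripped (opening 0.389, about 34 mm) and lifted. Next I carry it to coaster 4, beside the pot.

```bash
python3 -m pendant '[[1,[0.11,0.2,0],0],[1,[0.22,0.4,0],0],[1,[0.34,0.6,0],0],[1,[0.45,0.8,0],0],[1,[0.55,0.95,0],0],[1,[0.55,0.95,0],0],[1,[0.55,0.95,0],0],[1,[0.55,0.95,0],0]]'; python3 d.py [.6693,-.1205,.1315]
```

```text
clock: 6.2
tcp_pos: [0.6313, -0.1415, 0.1758]
eef_rot: [3.14, 0.002, 1.562]
contact_force: [-0.2, -0.4, -0.2]
gripper_width: 0.384
shift [0.143 0.252 0.296] yaw -0.005 t 6.2 F [-0.2 -0.4 -0.2] w 0.384 q [ 0.59  0.39 -0.53  1.51  0.2   1.3   0.03] [ 0.6313 -0.1415  0.1758]
```

```bash
python3 -m pendant '[[1,[0.08,0.13,0],0],[1,[0.143,0.252,0],0],[1,[0.143,0.252,0],0],[1,[0.143,0.252,0.1],0],[1,[0.143,0.252,0.2],0],[1,[0.143,0.252,0.27],0],[1,[0.143,0.252,0.27],0],[1,[0.143,0.252,0.27],0]]'; python3 d.py [.6693,-.1205,.1305]
python3 - <<'E'
from h import *
c=cam('scene'); save(c,'s2.png')
E
```

```text
clock: 7.2
tcp_pos: [0.6695, -0.1205, 0.1357]
eef_rot: [3.14, 0.002, 1.562]
contact_force: [0.1, 1.6, -1.2]
gripper_width: 0.385
shift [ 0.    -0.002  0.034] yaw -0.006 t 7.2 F [ 0.1  1.6 -1.2] w 0.385 q [ 0.52  0.48 -0.52  1.46  0.25  1.26 -0.04] [ 0.6695 -0.1205  0.1357]
```

View pics/s2.png

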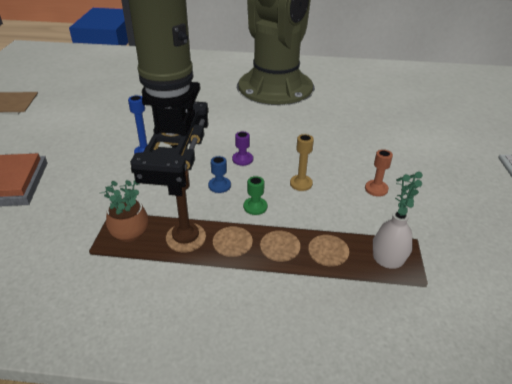

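The walnut foot hovers over coaster 4 at about (186,235), concentric with the cork. I'll lower it the last few millimetres, release and rise.

```bash
python3 -m pendant '[[1,[0,0,0.02],0],[1,[0,0,0.035],0],[1,[0,0,0.035],0],[1,[0,0,0.035],0],[-1,[0,0,0.035],0],[-1,[0,0,0.035],0],[-1,[0,0,0.035],0],[-1,[0,0,0.035],0]]'; python3 d.py [.6693,-.1205,.1305]; python3 -m pendant '[[-1,[0,0,0],0],[-1,[0,0,-0.1],0],[-1,[0,0,-0.25],0],[-1,[0,0,-0.4],0],[-1,[0,0,-0.55],0],[-1,[0,0,-0.55],0],[-1,[0,0,-0.55],0],[-1,[0,0,-0.55],0]]'; python3 d.py [.4662,.0874,.2]
```

```text
clock: 8.25
tcp_pos: [0.6697, -0.1204, 0.1306]
eef_rot: [3.139, 0.002, 1.562]
contact_force: [0.1, -0.1, 0.3]
gripper_width: 0.755
shift [-0.    -0.003  0.   ] yaw -0.005 t 8.25 F [ 0.1 -0.1  0.3] w 0.755 q [ 0.52  0.49 -0.52  1.47  0.25  1.25 -0.04] [ 0.6697 -0.1204  0.1306]
clock: 9.25
tcp_pos: [0.6688, -0.1203, 0.2117]
eef_rot: [3.141, 0.002, 1.562]
contact_force: [-0.1, 0.5, -0.3]
gripper_width: 1.002
shift [ 1.373 -1.363  0.075] yaw -0.005 t 9.25 F [-0.1  0.5 -0.3] w 1.002 q [ 0.52  0.44 -0.54  1.37  0.22  1.39 -0.02] [ 0.6688 -0.1203  0.2117]
```

```bash
python3 -m pendant '[[-1,[0.19,-0.19,0],0],[-1,[0.38,-0.38,0],0],[-1,[0.57,-0.57,0],0],[-1,[0.76,-0.76,0],0],[-1,[0.95,-0.95,0],0],[-1,[0.95,-0.95,0],0],[-1,[0.95,-0.95,0],0],[-1,[0.95,-0.95,0],0]]'; python3 d.py [.4662,.0874,.2]
```

```text
clock: 10.25
tcp_pos: [0.528, 0.0223, 0.2111]
eef_rot: [-3.141, 0.002, 1.56]
contact_force: [-0.2, 0.2, 1.0]
gripper_width: 1.0
shift [ 0.43  -0.417  0.073] yaw -0.007 t 10.25 F [-0.2  0.2  1. ] w 1.0 q [ 0.51  0.11 -0.64  1.75  0.07  1.31 -0.16] [0.528  0.0223 0.2111]
```

```bash
python3 -m pendant '[[-1,[0.15,-0.14,0],-0.007],[-1,[0.3,-0.28,0],-0.007],[-1,[0.43,-0.417,0],-0.007],[-1,[0.43,-0.417,0],-0.007],[-1,[0.43,-0.417,0],-0.007],[-1,[0.43,-0.417,0],-0.007],[-1,[0.43,-0.417,0.1],-0.007],[-1,[0.43,-0.417,0.1],-0.007]]'; python3 - <<'E'
from h import *
c=cam('wrist'); W=world(c)
m=(W[...,2]>.11)&(W[...,2]<.135)&(np.hypot(W[...,0]-.466,W[...,1]-.087)<.03); P=W[m]
print(m.sum(),P.mean(0).round(4),cv2.minEnclosingCircle(P[:,:2].astype(np.float32)))
c=cam('top'); W=world(c);save(c,'t2.png')
m=(W[...,2]>.15)&(W[...,2]<.18)&(np.hypot(W[...,0]-.669,W[...,1]+.12)<.04); P=W[m]
print(m.sum(),P.mean(0).round(4),cv2.minEnclosingCircle(P[:,:2].astype(np.float32)))
E
python3 d.py [.4662,.0874,.088]
```

```text
clock: 11.25
tcp_pos: [0.4652, 0.0869, 0.1942]
eef_rot: [-3.138, 0.001, 1.571]
contact_force: [-0.4, 0.7, 0.4]
gripper_width: 0.999
1275 [0.4646 0.0904 0.1182] ((0.46446579694747925, 0.08936532586812973), 0.016910886391997337)
209 [ 0.6697 -0.121   0.1633] ((0.6703675389289856, -0.12208501249551773), 0.017506329342722893)
shift [0.002 0.003 0.716] yaw 0.0 t 11.35 F [0.  0.3 0.7] w 1.001 q [ 0.47 -0.02 -0.7   1.89 -0.01  1.27 -0.22] [0.4659 0.0872 0.1954]
```

View pics/t2.png

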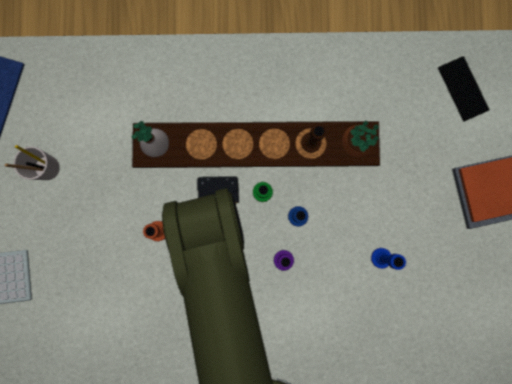

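In the top view the walnut holder stands on coaster 4, with its cup at about (318,133) from parallax. It measures within 1–2 mm of the coaster centre. Next I grip the brass holder.

```bash
python3 -m pendant '[[-1,[0.004,0,0.2],0],[-1,[0.004,0,0.4],0],[-1,[0.004,0,0.6],0],[-1,[0.004,0,0.715],0],[-1,[0.004,0,0.715],0],[-1,[0.004,0,0.715],0],[1,[0.004,0,0.715],0],[1,[0.004,0,0.715],0]]'; python3 -m pendant '[[1,[0,0,0],0],[1,[0,0,0],0],[1,[0,0,0],0],[1,[0,0,0],0],[1,[0,0,-0.1],0],[1,[0,0,-0.3],0],[1,[0,0,-0.6],0],[1,[0,0,-0.6],0]]' ; python3 d.py [.6703,-.0327,.18]
```

```text
clock: 12.35
tcp_pos: [0.4663, 0.0877, 0.0889]
eef_rot: [3.142, 0.002, 1.571]
contact_force: [0.1, 0.4, -0.5]
gripper_width: 0.852
clock: 13.35
tcp_pos: [0.469, 0.0886, 0.1831]
eef_rot: [3.134, 0.002, 1.571]
contact_force: [-0.2, 0.5, -2.1]
gripper_width: 0.383
shift [-0.809  1.341  0.033] yaw 0.0 t 13.35 F [-0.2  0.5 -2.1] w 0.383 q [ 0.47 -0.   -0.71  1.9   0.    1.23 -0.23] [0.469  0.0886 0.1831]
```

```bash
python3 -m pendant '[[1,[-0.11,0.19,0],0],[1,[-0.23,0.38,0],0],[1,[-0.34,0.57,0],0],[1,[-0.46,0.76,0],0],[1,[-0.57,0.95,0],0],[1,[-0.57,0.95,0],0],[1,[-0.57,0.95,0],0],[1,[-0.57,0.95,0],0]]'; python3 d.py [.6703,-.0327,.111]
```

```text
clock: 14.35
tcp_pos: [0.6107, 0.0042, 0.1843]
eef_rot: [3.134, 0.002, 1.573]
contact_force: [0.0, 0.4, -2.1]
gripper_width: 0.388
shift [-0.246  0.393  0.492] yaw 0.001 t 14.35 F [ 0.   0.4 -2.1] w 0.388 q [ 0.47  0.31 -0.63  1.59  0.19  1.29 -0.19] [0.6107 0.0042 0.1843]
```

```bash
python3 -m pendant '[[1,[-0.12,0.2,0],0],[1,[-0.245,0.395,0],0],[1,[-0.245,0.395,0],0],[1,[-0.245,0.395,0.15],0],[1,[-0.245,0.395,0.3],0],[1,[-0.245,0.395,0.45],0],[1,[-0.245,0.395,0.49],0],[1,[-0.245,0.395,0.49],0]]'; python3 d.py [.6703,-.0327,.1055]; python3 - <<'E'
from h import *
c=cam('scene'); save(c,'s3.png')
E
```

```text
clock: 15.35
tcp_pos: [0.6701, -0.0319, 0.1117]
eef_rot: [3.135, 0.001, 1.574]
contact_force: [-0.1, 1.1, -1.8]
gripper_width: 0.385
shift [-0.005  0.001  0.041] yaw 0.002 t 15.35 F [-0.1  1.1 -1.8] w 0.385 q [ 0.44  0.49 -0.58  1.52  0.29  1.21 -0.18] [ 0.6701 -0.0319  0.1117]
```

View pics/s3.png

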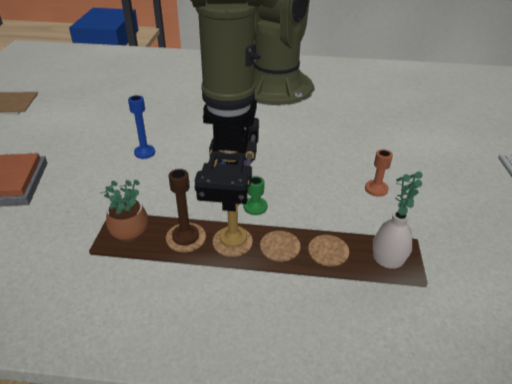

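The brass foot is centred just above coaster 3 at (233,240), and the walnut holder beside it on coaster 4 is undisturbed. I'll lower and release.

```bash
python3 -m pendant '[[1,[-0.005,0,0.02],0],[1,[-0.005,0,0.04],0],[1,[-0.005,0,0.04],0],[1,[-0.005,0,0.04],0],[-1,[-0.005,0,0.04],0],[-1,[-0.005,0,0.04],0],[-1,[-0.005,0,0.04],0],[-1,[-0.005,0,0.04],0]]'; python3 d.py [.6703,-.0327,.1055]; python3 -m pendant '[[-1,[0,0,0],0],[-1,[0,0,-0.1],0],[-1,[0,0,-0.25],0],[-1,[0,0,-0.4],0],[-1,[0,0,-0.55],0],[-1,[0,0,-0.6],0],[-1,[0,0,-0.6],0],[-1,[0,0,-0.6],0]]'; python3 d.py [.4652,.2492,.19]
```

```text
clock: 16.4
tcp_pos: [0.6709, -0.0328, 0.1065]
eef_rot: [3.133, 0.002, 1.573]
contact_force: [-0.0, 0.5, -0.5]
gripper_width: 0.754
shift [ 0.    -0.004  0.007] yaw 0.002 t 16.4 F [-0.   0.5 -0.5] w 0.754 q [ 0.44  0.5  -0.58  1.52  0.29  1.2  -0.18] [ 0.6709 -0.0328  0.1065]
clock: 17.4
tcp_pos: [0.6695, -0.0328, 0.1954]
eef_rot: [3.135, 0.002, 1.573]
contact_force: [0.8, 0.0, -1.0]
gripper_width: 1.001
shift [ 1.883 -1.357  0.024] yaw 0.002 t 17.4 F [ 0.8  0.  -1. ] w 1.001 q [ 0.45  0.43 -0.6   1.42  0.25  1.35 -0.16] [ 0.6695 -0.0328  0.1954]
```

```bash
python3 -m pendant '[[-1,[0.19,-0.19,0],0],[-1,[0.38,-0.38,0],0],[-1,[0.57,-0.57,0],0],[-1,[0.76,-0.76,0],0],[-1,[0.95,-0.95,0],0],[-1,[0.95,-0.95,0],0],[-1,[0.95,-0.95,0],0],[-1,[0.95,-0.95,0],0]]'; python3 d.py [.4652,.2492,.19]
```

```text
clock: 18.4
tcp_pos: [0.5272, 0.1081, 0.1938]
eef_rot: [3.135, 0.001, 1.571]
contact_force: [1.0, -0.3, 0.5]
gripper_width: 1.0
shift [ 0.941 -0.413  0.022] yaw 0.0 t 18.4 F [ 1.  -0.3  0.5] w 1.0 q [ 0.41  0.15 -0.72  1.75  0.11  1.27 -0.33] [0.5272 0.1081 0.1938]
```

```bash
python3 -m pendant '[[-1,[0.2,-0.1,0],0],[-1,[0.4,-0.2,0],0],[-1,[0.6,-0.3,0],0],[-1,[0.8,-0.41,0],0],[-1,[0.94,-0.413,0],0],[-1,[0.94,-0.413,0],0],[-1,[0.94,-0.413,0.1],0],[-1,[0.94,-0.413,0.1],0]]'; python3 - <<'E'
from h import *
c=cam('wrist'); W=world(c)
m=(W[...,2]>.085)&(W[...,2]<.11)&(np.hypot(W[...,0]-.465,W[...,1]-.249)<.03); P=W[m]
print(m.sum(),P.mean(0).round(4),cv2.minEnclosingCircle(P[:,:2].astype(np.float32)))
c=cam('top'); W=world(c);save(c,'t3.png')
for y,h in((-.12,.162),(-.033,.137)):
  m=(abs(W[...,2]-h)<.01)&(np.hypot(W[...,0]-.669,W[...,1]-y)<.04); P=W[m]
  print(m.sum(),P.mean(0).round(4))
E
python3 d.py [.4652,.2492,.063]
```

```text
clock: 19.4
tcp_pos: [0.4649, 0.2468, 0.1762]
eef_rot: [3.138, 0.003, 1.569]
contact_force: [0.1, -0.6, -0.5]
gripper_width: 1.002
1210 [0.4636 0.2524 0.0932] ((0.46341395378112793, 0.2511085569858551), 0.017220929265022278)
209 [ 0.6698 -0.1209  0.1634]
194 [ 0.6711 -0.033   0.1385]
shift [ 0.011 -0.006  0.764] yaw -0.001 t 19.5 F [ 0.7 -1.1 -0.2] w 0.998 q [ 0.23  0.15 -0.83  1.79  0.12  1.24 -0.64] [0.4655 0.2478 0.1776]
```

```bash
python3 -m pendant '[[-1,[0.013,-0.006,0.2],0],[-1,[0.013,-0.006,0.4],0],[-1,[0.013,-0.006,0.6],0],[-1,[0.013,-0.006,0.763],0],[-1,[0.013,-0.006,0.763],0],[-1,[0.013,-0.006,0.763],0],[1,[0.013,-0.006,0.763],0],[1,[0.013,-0.006,0.763],0]]'; python3 -m pendant '[[1,[0,0,0],0],[1,[0,0,0],0],[1,[0,0,0],0],[1,[0,0,0],0],[1,[0,0,-0.1],0],[1,[0,0,-0.3],0],[1,[0,0,-0.5],0],[1,[0,0,-0.5],0]]' ; python3 d.py [.6709,.0548,.14]
```

```text
clock: 20.5
tcp_pos: [0.4658, 0.2497, 0.0641]
eef_rot: [3.135, 0.002, 1.569]
contact_force: [0.3, -0.4, -0.9]
gripper_width: 0.853
clock: 21.5
tcp_pos: [0.467, 0.251, 0.142]
eef_rot: [3.129, -0.0, 1.569]
contact_force: [-0.1, 0.0, -2.0]
gripper_width: 0.383
shift [-1.306  1.361  0.03 ] yaw -0.001 t 21.5 F [-0.1  0.  -2. ] w 0.383 q [ 0.21  0.19 -0.83  1.84  0.16  1.17 -0.67] [0.467 0.251 0.142]
```

```bash
python3 -m pendant '[[1,[-0.19,0.15,0],0],[1,[-0.38,0.3,0],0],[1,[-0.57,0.45,0],0],[1,[-0.76,0.6,0],0],[1,[-0.95,0.75,0],0],[1,[-0.95,0.75,0],0],[1,[-0.95,0.75,0],0],[1,[-0.95,0.75,0],0]]'; python3 d.py [.6709,.0548,.086]
```

```text
clock: 22.5
tcp_pos: [0.5783, 0.1097, 0.143]
eef_rot: [3.13, -0.0, 1.572]
contact_force: [-0.5, -0.1, -1.6]
gripper_width: 0.387
shift [-0.367  0.612  0.387] yaw 0.001 t 22.5 F [-0.5 -0.1 -1.6] w 0.387 q [ 0.37  0.31 -0.72  1.7   0.22  1.2  -0.4 ] [0.5783 0.1097 0.143 ]
```

```bash
python3 -m pendant '[[1,[-0.12,0.2,0],0],[1,[-0.24,0.4,0],0],[1,[-0.367,0.612,0],0],[1,[-0.367,0.612,0.05],0],[1,[-0.367,0.612,0.2],0],[1,[-0.367,0.612,0.33],0],[1,[-0.367,0.612,0.385],0],[1,[-0.367,0.612,0.385],0]]'; python3 d.py [.6709,.0548,.0805]; python3 - <<'E'
from h import *
c=cam('scene'); save(c,'s4.png')
E
```

```text
clock: 23.5
tcp_pos: [0.6702, 0.055, 0.0856]
eef_rot: [3.132, -0.0, 1.572]
contact_force: [-0.1, 0.3, -1.1]
gripper_width: 0.385
shift [-0.002  0.005  0.034] yaw 0.001 t 23.5 F [-0.1  0.3 -1.1] w 0.385 q [ 0.35  0.53 -0.64  1.54  0.34  1.17 -0.35] [0.6702 0.055  0.0856]
```

View pics/s4.png

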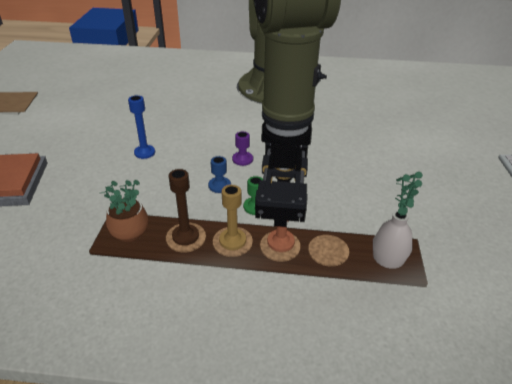

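The terracotta foot is over coaster 2 at (281,245), and the walnut and brass holders are standing. I'll lower and release.

```bash
python3 -m pendant '[[1,[0,0.004,0.02],0],[1,[0,0.004,0.034],0],[1,[0,0.004,0.034],0],[1,[0,0.004,0.034],0],[-1,[0,0.004,0.034],0],[-1,[0,0.004,0.034],0],[-1,[0,0.004,0.034],0],[-1,[0,0.004,0.034],0]]'; python3 d.py [.6709,.0548,.0805]; python3 -m pendant '[[-1,[0,0,0],0],[-1,[0,0,-0.1],0],[-1,[0,0,-0.25],0],[-1,[0,0,-0.4],0],[-1,[0,0,-0.55],0],[-1,[0,0,-0.7],0],[-1,[0,0,-0.75],0],[-1,[0,0,-0.75],0]]'; python3 d.py [.495,-.0877,.18]
```

```text
clock: 24.55
tcp_pos: [0.6716, 0.055, 0.0816]
eef_rot: [3.13, -0.0, 1.572]
contact_force: [0.7, 0.2, 0.4]
gripper_width: 0.754
shift [-0.002 -0.005  0.007] yaw 0.001 t 24.55 F [0.7 0.2 0.4] w 0.754 q [ 0.35  0.54 -0.64  1.54  0.34  1.16 -0.35] [0.6716 0.055  0.0816]
clock: 25.55
tcp_pos: [0.6707, 0.0552, 0.1953]
eef_rot: [3.128, -0.0, 1.572]
contact_force: [-0.0, -0.3, 0.6]
gripper_width: 0.998
shift [-0.951 -1.173  0.085] yaw 0.001 t 25.55 F [-0.  -0.3  0.6] w 0.998 q [ 0.37  0.45 -0.67  1.42  0.28  1.35 -0.31] [0.6707 0.0552 0.1953]
```

```bash
python3 -m pendant '[[-1,[0,-0.25,0],0],[-1,[-0.2,-0.5,0],0],[-1,[-0.4,-0.7,0],0],[-1,[-0.6,-0.9,0],0],[-1,[-0.8,-0.98,0],0],[-1,[-0.9,-0.98,0],0],[-1,[-0.9,-0.98,0],0],[-1,[-0.9,-0.98,0],0]]'; python3 d.py [.495,-.0877,.15]
```

```text
clock: 26.55
tcp_pos: [0.5244, -0.0782, 0.193]
eef_rot: [3.128, -0.002, 1.574]
contact_force: [0.7, 1.1, 0.2]
gripper_width: 0.999
shift [-0.063 -0.2    0.284] yaw 0.002 t 26.55 F [0.7 1.1 0.2] w 0.999 q [ 0.71  0.11 -0.64  1.78  0.07  1.26  0.05] [ 0.5244 -0.0782  0.193 ]
```

```bash
python3 -m pendant '[[-1,[-0.063,-0.2,0.1],0],[-1,[-0.063,-0.2,0.2],0],[-1,[-0.063,-0.2,0.28],0],[-1,[-0.063,-0.2,0.28],0],[-1,[-0.063,-0.2,0.28],0],[-1,[-0.063,-0.2,0.28],0],[-1,[-0.063,-0.2,0.28],0],[-1,[-0.063,-0.2,0.28],0]]'; python3 - <<'E'
from h import *
c=cam('wrist'); W=world(c); save(c,'w4.png')
m=(W[...,2]>.06)&(W[...,2]<.085)&(np.hypot(W[...,0]-.495,W[...,1]+.088)<.03); P=W[m]
print(m.sum(),P.mean(0).round(4),cv2.minEnclosingCircle(P[:,:2].astype(np.float32)))
c=cam('top'); W=world(c);save(c,'t4.png')
for y,h in((-.12,.162),(-.033,.137),(.055,.112)):
  m=(abs(W[...,2]-h)<.01)&(np.hypot(W[...,0]-.669,W[...,1]-y)<.04); P=W[m]
  print(m.sum(),P.mean(0).round(4))
E
python3 d.py [.495,-.0877,.038]
```

```text
clock: 27.55
tcp_pos: [0.4951, -0.0878, 0.1508]
eef_rot: [3.128, -0.002, 1.574]
contact_force: [-0.1, 1.0, 0.4]
gripper_width: 1.002
1203 [ 0.4933 -0.085   0.0682] ((0.49339282512664795, -0.08606432378292084), 0.017049700021743774)
210 [ 0.6698 -0.1209  0.1633]
196 [ 0.671  -0.0329  0.1387]
188 [0.671  0.0546 0.1137]
shift [-0.001 -0.011  0.751] yaw 0.002 t 27.65 F [-0.9 -0.1  0.1] w 0.998 q [ 0.74  0.08 -0.63  1.9   0.05  1.17  0.09] [ 0.4951 -0.0878  0.1507]
```

View pics/w4.png

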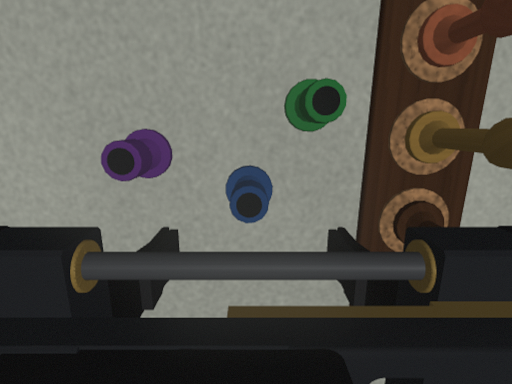

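In the wrist view the blue 70 is at (249,195), between the fingers, with the green and purple ones clear. The three placed feet sit concentric on their corks. I'll descend and grip.

```bash
python3 -m pendant '[[-1,[0.005,-0.011,0.2],0],[-1,[0.005,-0.011,0.4],0],[-1,[0.005,-0.011,0.6],0],[-1,[0.005,-0.011,0.75],0],[-1,[0.005,-0.011,0.75],0],[-1,[0.005,-0.011,0.75],0],[1,[0.005,-0.011,0.75],0],[1,[0.005,-0.011,0.75],0]]'; python3 -m pendant '[[1,[0,0,0],0],[1,[0,0,0],0],[1,[0,0,0],0],[1,[0,0,0],0],[1,[0,0,-0.1],0],[1,[0,0,-0.35],0],[1,[0,0,-0.7],0],[1,[0,0,-0.75],0]]' ; python3 d.py [.6717,.1429,.145]
```

```text
clock: 28.65
tcp_pos: [0.4956, -0.087, 0.039]
eef_rot: [3.126, -0.001, 1.574]
contact_force: [-0.3, 0.5, -1.1]
gripper_width: 0.853
clock: 29.65
tcp_pos: [0.4967, -0.0874, 0.1561]
eef_rot: [3.119, 0.002, 1.574]
contact_force: [0.1, 0.4, -1.7]
gripper_width: 0.385
shift [1.531 1.17  0.099] yaw 0.002 t 29.65 F [ 0.1  0.4 -1.7] w 0.385 q [ 0.74  0.07 -0.64  1.89  0.05  1.17  0.09] [ 0.4967 -0.0874  0.1561]
```

```bash
python3 -m pendant '[[1,[0.2,0,0],0],[1,[0.4,0,0],0],[1,[0.6,0,0],0],[1,[0.8,0.1,0],0],[1,[1,0.2,0],0],[1,[1,0.25,0],0],[1,[1,0.25,0],0],[1,[1,0.25,0],0]]'; python3 d.py [.6717,.1429,.145]
```

```text
clock: 30.65
tcp_pos: [0.5331, 0.0614, 0.1563]
eef_rot: [3.12, 0.002, 1.572]
contact_force: [0.5, -0.0, -2.3]
gripper_width: 0.384
shift [0.542 0.923 0.094] yaw 0.001 t 30.65 F [ 0.5 -0.  -2.3] w 0.384 q [ 0.54  0.17 -0.77  1.82  0.14  1.18 -0.27] [0.5331 0.0614 0.1563]
```

```bash
python3 -m pendant '[[1,[0.18,0.1,0],0],[1,[0.36,0.25,0],0],[1,[0.542,0.4,0],0],[1,[0.542,0.6,0],0],[1,[0.542,0.8,0],0],[1,[0.542,0.92,0],0],[1,[0.542,0.92,0],0],[1,[0.542,0.92,0],0]]'; python3 d.py [.6717,.1429,.062]; python3 - <<'E'
from h import *
for n in('scene','top'):
    W=np.load('/tmp/%s.npz'%n)['W']
    m=(W[...,2]>.11)&(W[...,2]<.25)&(np.hypot(W[...,0]-.67,W[...,1]-.25)<.12)
    print(W[m][:,1].min(),W[m].min(0),W[m].max(0))
c=cam('scene'); save(c,'s5.png')
E
```

```text
clock: 31.65
tcp_pos: [0.67, 0.1424, 0.1589]
eef_rot: [3.121, 0.003, 1.572]
contact_force: [0.1, -0.0, -1.9]
gripper_width: 0.383
shift [ 0.005 -0.002  0.646] yaw 0.001 t 31.65 F [ 0.1 -0.  -1.9] w 0.383 q [ 0.28  0.52 -0.74  1.44  0.36  1.31 -0.48] [0.67   0.1424 0.1589]
0.22969540627228072 [0.65322638 0.22969541 0.11019253] [0.69136762 0.27163545 0.19071702]
0.22717008352352813 [0.65537092 0.22717008 0.11179188] [0.69193445 0.26821536 0.19581799]
```

View pics/s5.png

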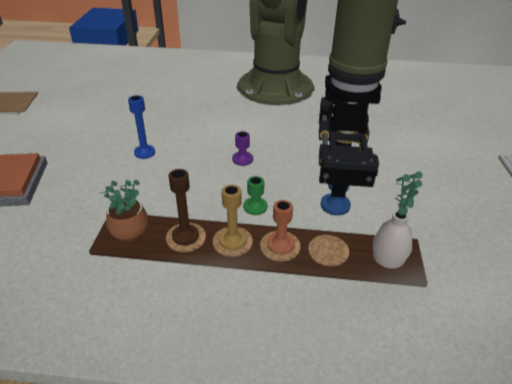

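The blue holder hangs above coaster 1 at (335,200), and the vase is at least 45 mm clear of the gripper body. I'll lower it.

```bash
python3 -m pendant '[[1,[0.005,0.005,0.15],0],[1,[0.005,0.005,0.3],0],[1,[0.005,0.005,0.45],0],[1,[0.005,0.005,0.58],0],[1,[0.005,0.005,0.64],0],[1,[0.005,0.005,0.64],0],[1,[0.005,0.005,0.64],0],[1,[0.005,0.005,0.64],0]]'; python3 d.py [.6717,.1429,.0555]
```

```text
clock: 32.7
tcp_pos: [0.6734, 0.1434, 0.0643]
eef_rot: [3.119, 0.002, 1.572]
contact_force: [0.2, 0.9, -1.6]
gripper_width: 0.384
shift [-0.003 -0.013  0.058] yaw 0.001 t 32.7 F [ 0.2  0.9 -1.6] w 0.384 q [ 0.25  0.6  -0.7   1.52  0.42  1.15 -0.53] [0.6734 0.1434 0.0643]
```

```bash
python3 -m pendant '[[1,[-0.003,-0.013,0.03],0],[1,[-0.003,-0.013,0.058],0],[1,[-0.003,-0.013,0.058],0],[1,[-0.003,-0.013,0.058],0],[-1,[-0.003,-0.013,0.058],0],[-1,[-0.003,-0.013,0.058],0],[-1,[-0.003,-0.013,0.058],0],[-1,[-0.003,-0.013,0.058],0]]'; python3 d.py [.6717,.1429,.0555]; python3 -m pendant '[[-1,[0,0,0],0],[-1,[0,0,-0.1],0],[-1,[0,0,-0.25],0],[-1,[0,0,-0.4],0],[-1,[0,0,-0.6],0],[-1,[0,0,-0.8],0],[-1,[0,0,-0.9],0],[-1,[0,0,-0.9],0]]'; python3 d.py [.5,.05,.25]
```

```text
clock: 33.7
tcp_pos: [0.6716, 0.143, 0.0553]
eef_rot: [3.119, 0.002, 1.572]
contact_force: [-0.0, 0.7, 0.1]
gripper_width: 0.749
shift [-0.     0.001 -0.002] yaw 0.001 t 33.7 F [-0.   0.7  0.1] w 0.749 q [ 0.25  0.6  -0.7   1.53  0.43  1.14 -0.53] [0.6716 0.143  0.0553]
clock: 34.7
tcp_pos: [0.6693, 0.1436, 0.1922]
eef_rot: [3.116, 0.002, 1.572]
contact_force: [-0.2, -1.1, -1.2]
gripper_width: 1.002
shift [-0.623 -1.119 -0.413] yaw 0.001 t 34.7 F [-0.2 -1.1 -1.2] w 1.002 q [ 0.28  0.49 -0.75  1.4   0.35  1.36 -0.47] [0.6693 0.1436 0.1922]
```

Now I move the arm back and check everything.

```bash
python3 -m pendant '[[-1,[0,-0.1,-0.15],0],[-1,[0,-0.3,-0.3],0],[-1,[-0.1,-0.5,-0.4],0],[-1,[-0.2,-0.7,-0.4],0],[-1,[-0.3,-0.9,-0.4],0],[-1,[-0.3,-0.95,-0.4],0],[-1,[-0.3,-0.95,-0.4],0],[-1,[-0.3,-0.95,-0.4],0]]'; python3 - <<'E'
from h import *
c=cam('top'); W=world(c);save(c,'t5.png')
T={'145':(.6693,-.1205,.162),'120':(.6703,-.0327,.137),'95':(.6709,.0548,.112),'70':(.6717,.1429,.087)}
for k,(x,y,h) in T.items():
  m=(abs(W[...,2]-h)<.01)&(np.hypot(W[...,0]-x,W[...,1]-y)<.04); P=W[m]
  print(k,m.sum(),P.mean(0).round(4),'err mm',((P.mean(0)[:2]-[x,y])*1000).round(1))
W0=np.load('/tmp/top.npz')['W']
for n,x,y in(('pot',.669,-.23),('vase',.672,.25)):
  for w in(W0,W):
    m=(w[...,2]>.03)&(w[...,2]<.25)&(np.hypot(w[...,0]-x,w[...,1]-y)<.06); print(n,m.sum(),w[m].mean(0).round(4))
c=cam('scene'); save(c,'s6.png')
E
```

```text
clock: 35.7
tcp_pos: [0.5259, 0.0991, 0.2484]
eef_rot: [3.116, 0.001, 1.573]
contact_force: [-0.2, 0.1, -0.1]
gripper_width: 1.0
145 209 [ 0.6698 -0.121   0.1632] err mm [ 0.5 -0.5]
120 197 [ 0.6708 -0.0329  0.1384] err mm [ 0.5 -0.2]
95 188 [0.6711 0.0547 0.1135] err mm [ 0.2 -0.1]
70 114 [0.6785 0.141  0.0892] err mm [ 6.8 -1.9]
pot 864 [ 0.6639 -0.2241  0.0902]
pot 867 [ 0.6638 -0.2241  0.0902]
vase 796 [0.6665 0.2433 0.1112]
vase 797 [0.6665 0.2433 0.1112]
```

View pics/s6.png

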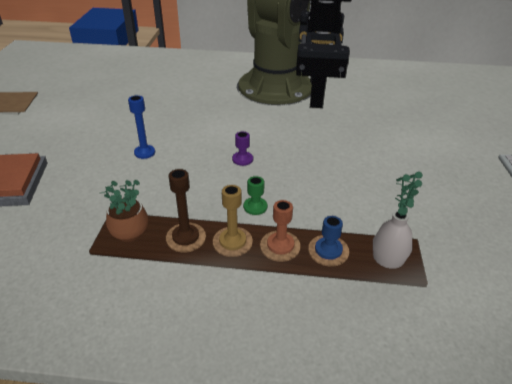

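View pics/t5.png

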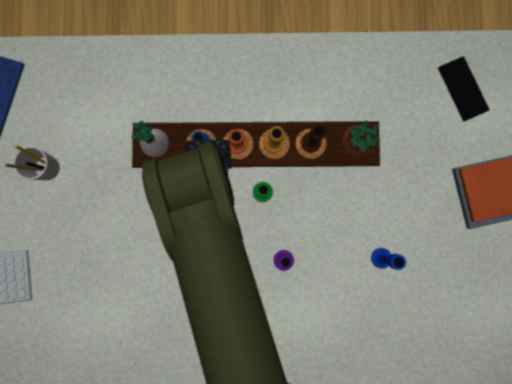

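The scene view shows all four standing in order. In the top view the 70 mm holder at (200,137) is partly hidden by the arm (114 of about 188 px), so its 6.8 mm reading is biased. I'll move further away and measure again.

```bash
python3 -m pendant '[[-1,[-0.2,0,0],0],[-1,[-0.4,0,0],0],[-1,[-0.6,-0.1,0],0],[-1,[-0.8,-0.2,0],0],[-1,[-0.95,-0.2,0],0],[-1,[-0.95,-0.2,0],0],[-1,[-0.95,-0.2,0],0],[-1,[-0.95,-0.2,0],0]]'; python3 - <<'E'
from h import *
c=cam('top'); W=world(c);save(c,'t6.png')
for k,(x,y,h) in {'145':(.6693,-.1205,.162),'120':(.6703,-.0327,.137),'95':(.6709,.0548,.112),'70':(.6717,.1429,.087)}.items():
  m=(abs(W[...,2]-h)<.01)&(np.hypot(W[...,0]-x,W[...,1]-y)<.04); P=W[m]
  print(k,m.sum(),P.mean(0).round(4),'err mm',((P.mean(0)[:2]-[x,y])*1000).round(1))
print(bot.get_state()['contact_force'],bot.get_state()['qvel'].round(3))
E
```

```text
clock: 36.8
tcp_pos: [0.4965, -0.0418, 0.2477]
eef_rot: [3.117, 0.0, 1.576]
contact_force: [0.2, -0.3, -0.1]
gripper_width: 0.998
145 208 [ 0.6698 -0.1209  0.1634] err mm [ 0.5 -0.4]
120 200 [ 0.6708 -0.033   0.1384] err mm [ 0.5 -0.3]
95 186 [0.671  0.0545 0.1135] err mm [ 0.1 -0.3]
70 179 [0.6731 0.141  0.0883] err mm [ 1.4 -1.9]
[ 0.10763321 -0.08860556  0.47467179] [ 0.001 -0.003  0.007  0.002  0.001  0.001  0.   ]
```

All four are within about 2.5 mm and at full height, so I'm handing in.

```bash
python3 -c "
from cell import bot; print(bot.finish_job())"
```

```text
the job is handed in; nothing more can be done
None
```

I handed the job in at about 37 s, with all four holders standing on the coasters. From the copper pot's end (coaster 4) to the vase's end (coaster 1) they run walnut 145, brass 120, terracotta 95 and blue 70.

- **Position:** in the last top-camera check, the 145, 120 and 95 were within 1 mm of their coaster centres and the blue 70 about 2.4 mm off, against the allowed 12 mm. All four cup tops were at the expected height.
- **Pot and vase:** their measured positions had moved by no more than 0.1 mm. I didn't measure any tilt; everything looked upright in the last scene picture.
- **Robot:** it was clear of everything when I handed in, and the wrist force readings stayed under about 3 N.
- **Disagreeing check:** an earlier reading put the blue 70 about 7 mm off, but the arm was hiding part of it. With the arm out of the way it read 2.4 mm.

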